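# Move a wet-varnished panel to the packing rack with the peel

### The arm

A 6-joint arm with a two-finger parallel gripper is mounted at the origin on the work surface. World frame = base frame: x ahead of the robot, y to its left, z up, the work surface at z = 0. Lengths are in m, angles in degrees, forces in N, time in s.
With the tool pointing down it reaches from about 0.375 to 0.75 m from the base axis. Payload 9 kg.
Tool frame: the origin (TCP) lies between the finger pads; the fingertips stand 19 mm ahead of it and the grasp point (between the pads) is the TCP; z points along the fingers, y is the line along which they close (so a half turn about z gives the same grasp; the last joint's range is limited). The gripper opens to 85 mm and grips with 20 to 120 N. Pads are 22 mm wide; open, the fingers measure 114 mm over their backs; the gripper's body (76 mm by 85 mm) begins 54 mm behind the grasp point. The pads swing forward as they close: fully open they stand 13 mm farther back than shut.
Start: joints at [-79.28, 5.964, 5.575, 89.605, 0, 77.527], TCP at [0.236, -0.552, 0.25] pointing down, gripper open.
Joint ranges: [-171.21, 171.21], [-48.23, 106.86], [-62.78, 66.21], [-105.2, 120.99], [-86.42, 89.51], [-180, 180]. Speed limits (degrees/s): [127.2, 127.2, 147.25, 180, 180, 180].

### API

Orientations are given as [roll, pitch, yaw] about the fixed x, y, z axes, in that order (R = Rz(yaw) Ry(pitch) Rx(roll)).
In Python, from rig import sense, camera, camera_model, hand_in gives the robot as it stands.
- The arm moves only by the tool carry_out, never from a script. Its argument "targets" is a list of rows, each a list of 7 numbers: the shift along the tool's x, y, z each as a share of 20 cm, from -1 to 1, then the turn, a rotation vector about the tool's x, y, z each as a share of 0.5 rad, from -1 to 1, then the gripper's target within -1 to 1 (fully open at 1, half-way at 0, shut at -1). A call has 1 to 8 rows; each row is the pose to reach, as a shift and turn from the pose commanded when the call began, along the tool's axes at that moment; what a row does not reach only later rows make up. A row lasts 1/12 s, in which the tool goes at most 41.7 mm and 7.16 degrees, less where a joint would pass 70% of its speed; a pose out of reach is approached as far as the arm can. A call with a number of a shift or a turn outside -1 to 1 is refused whole. A call with a gripper value outside its range is refused whole. The fingers move at their own pace and stop on an object; "newtons" is the grip in N (left out, the last holds). Time passes only in rows, so rows that repeat a pose let the fingers close. It gives the time, the measured TCP pose, the force, the opening and the grip force at its end, in the units of the state.
- sense(): the state, without advancing time (a new reading comes with each control period).
- camera(name): name is "scene" or "top" or "wrist"; returns the picture (420x560x3 uint8, red, green, blue); there is no depth.
- camera_model(name): a dict with "fx", "fy", "cx", "cy" (pixels), "pose" (4x4, takes a point from camera to world coordinates). Camera axes: x right, y down, z forward; pixel columns grow to the right and rows downward; lengths in m; the calibration is good to about 2 mm. A picture is of the moment at which its call begins: read the wrist's pose just before it. camera_model takes no time and is no camera call; for the wrist camera it gives the pose at the moment of the call.
- hand_in(): hands the job in; it is judged then, once.
The state is a dict: "clock": time; "joints": joint angles; "qd": joint speeds; "joint_efforts": joint torques, N m; "tcp_pos": TCP position; "eef_rot": TCP orientation; "force": force on the tool from outside, world axes, zero at the start; "moment": the same for the moment, N m; "opening": opening from 0.0 (shut) to 1.0 (fully open); "gripper_force": force on a finger pad.
Only numpy, scipy, OpenCV 4.12 (cv2) and the standard library are available. Lean on these libraries where they do the work, as an engineer would, in place of code of your own. Each camera call takes 0.05 s, during which the arm holds its last target. There are 200 camera calls.

### The job

The little painting on the wooden drying rack has wet varnish, so the robot must not touch it: slide the steel peel under it between the rails, lift it off, carry it level and set it down squarely in the middle of the empty blue-railed rack, resting on both rails. Then draw the peel out and leave it lying flat on the bench, clear of both racks, and do not disturb the staple gun, the jar or the hardware tray.

Things in the scene. Friction and masses are not known exactly. Their poses are not given: they have to be found in the camera images.
- panel: small painted wooden panel, 110 (x) x 180 (y) x 10 (z) mm, about 200 g, landscape picture on its top face; origin at the centre of its underside, z up. It lies loose across the two rails of the drying rack, roughly centred, overhanging neither rail's outer side; its 180 mm length spans the rails
- drying_rack: fixed pale wood rack where the panel starts: brown base 130 (x) x 186 (y) x 4 mm, two rails along x, 25 mm wide, tops 36 mm above the bench, inner faces at y = -68 and 68. Open at both x ends and above; the space under the panel between the rails is 32 mm high. Origin on the bench at the centre of its underside; -x end nearer the robot
- packing_rack: fixed rack of the same shape and sizes as the drying rack, with blue rails and a grey base, empty at the start: the panel's destination. Origin and axes as for the drying rack. The two racks may stand either way round, left or right
- packing_rack_top (a point): the point at the centre of the packing rack level with its rail tops, 36 mm above the bench; the panel's origin belongs here
- peel: spatula, 320 g, loose, standing blade-flat on the bench. Steel blade 124 (x) x 90 (y) x 3 mm; origin at the centre of its underside, +x to the free front edge (62 mm ahead), z up. From its rear edge (x = -61) a 3 mm steel back, 90 mm wide, rises backwards (-x and up) at 55 degrees to the horizontal, 113 mm long, its upper half covered by the wooden grip
- peel_grip (a point): centre of the dark wooden grip: in the peel's frame x -110, y 0, z 71 mm; axes as the peel's. The grip is 55 mm long up the slope, 90 mm wide along y, 16 mm thick. Too wide to take across: take it by its thickness, fingers pointing down along the slope, one finger before and one behind
- staple_gun: black staple gun with a red patch standing on its 150 x 30 mm sole, 140 mm high, 700 g, loose bystander; origin at the centre of its underside
- varnish_jar: amber glass jar with a steel lid, 68 mm diameter, 100 mm high, loose bystander; origin at the centre of its underside
- hardware_tray: black open tray of small hardware, 100 (x) x 170 (y) x 40 mm, 1.2 kg, loose bystander beyond the work; origin at the centre of its underside
Things that resemble listed ones, but are neither listed nor needed, are in the scene too. What is shaped like the packing_rack but yellow is not meant.

How it is judged (in metres and radians):
On the way, in this order (a step that is already met when the one before it is completed fails the run):
1. the panel is lifted clear of the drying rack, borne by the peel (height (world z) of panel above 0.045 m and contact force between panel and peel above 0.3 N and contact force between panel and drying_rack below 0.05 N), for 0.2 s.
2. the panel rests on the packing rack, off the peel (contact force between panel and packing_rack above 0.3 N and contact force between panel and peel below 0.05 N and distance between panel and packing_rack_top below 0.022 m), for 0.2 s.
At the end, for the whole second after the job is handed in: The panel rests face up on both blue rails, its centre within 20 mm of the rack's centre, square within 10 degrees, at rest, off the peel. The peel lies flat, blade down, on the bench, at rest, touching neither rack, its blade's centre over 115 mm from each rack's centre (horizontal distance between panel and packing_rack_top below 0.02 m and z of panel in the frame of packing_rack_top between -0.004 and 0.004 m and angle between each of panel, peel's own z axis and vertical below 0.06 rad and angle between the x axis of panel and the x axis of packing_rack, either way round below 0.17 rad and linear speed of each of panel, peel below 0.02 m/s and contact force between panel and peel below 0.05 N and height (world z) of peel between -0.005 and 0.005 m and horizontal distance between peel and packing_rack above 0.115 m and horizontal distance between peel and drying_rack above 0.115 m and contact force between peel and packing_rack below 0.05 N and contact force between peel and drying_rack below 0.05 N).
It fails at once if the robot touches the wet panel (contact force between panel and the fingers above 0.3 N or contact force between panel and the arm above 0.3 N).
It fails at once if the panel is tipped more than 20 degrees (angle between panel's own z axis and vertical above 0.35 rad).
It fails at once if a bystander is shifted more than 20 mm (distance of any of staple_gun, varnish_jar, hardware_tray from where it was at the start of the episode above 0.02 m).
It also fails if it takes over 67 s, if anything falls off the work surface, if the arm or the gripper's body presses on something with over 40 N, if the wrist force passes 120 N, or if a joint passes its speed limit or range.

## Working session

There is one attempt and no reset: what is moved stays moved. The work goes in short steps, Python scripts to look and compute and a tool call to move; the robot and the scene stay as the last step left them, time stands still between calls to the robot, and variables do not carry over. Pictures are saved under pics/ and viewed, at most 10 in all, crops included, and the job is handed in when it is done.

Besides the shell and the picture viewer there is one more tool, called after "Emit:" as a command line: name --pt "numbers of a row" for each row, then --argument value for the rest. carry_out: Moves the arm, as the interface text tells. Shift numbers are shares of 20 cm and turn numbers shares of 0.5 rad, none past 1 either way. Its arguments: {"type":"object","properties":{"targets":{"type":"array","items":{"type":"array","items":{"type":"number"}}},"newtons":{"type":"number"}},"required":["targets"]}

```bash
mkdir -p pics; python3 - <<'E'
from rig import *
import cv2
for n in("scene","top"):
    cv2.imwrite(f"pics/{n}0.png",camera(n)[:,:,::-1]); m=camera_model(n); print(n,m["fx"],m["cx"],m["cy"],m["pose"])
print(sense())
E
```

```text
scene 478.71721877151066 278.2597356320306 217.52523094061377 [[ 0.85278535  0.31316153 -0.41795574  1.14468528]
 [ 0.52225614 -0.50770051  0.68519247 -0.91506984]
 [ 0.00237958 -0.80260205 -0.59651009  0.87660986]
 [ 0.          0.          0.          1.        ]]
top 543.7789029285749 277.0843582231185 207.43543919620538 [[-0.0123656  -0.99652578  0.08236178  0.45893579]
 [-0.999894    0.01169004 -0.00867959 -0.00442294]
 [ 0.00768662 -0.08246037 -0.9965647   1.41574436]
 [ 0.          0.          0.          1.        ]]
{'clock': 0.1, 'joints': array([-7.92789333e+01,  5.99510457e+00,  5.53391258e+00,  8.96061719e+01,
        4.23945180e-04,  7.75261897e+01]), 'qd': array([-0.01723226,  0.02925437,  0.10851177, -0.05475105, -0.00598211,
       -0.00794692]), 'joint_efforts': array([ 9.08542424e-03, -5.58202744e+01,  5.04723358e+01,  1.26610664e-02,
       -1.34175853e-04, -1.81598250e-05]), 'tcp_pos': array([ 0.23627   , -0.55122745,  0.24962406]), 'eef_rot': array([-1.79934318e+02, -1.49640915e-02,  2.31948682e+01]), 'force': array([-0.20591885, -0.54273088, -0.24252856]), 'moment': array([ 0.03893177, -0.01958266, -0.02430439]), 'gripper_force': 0.0, 'opening': 1.0011250844087738}
```

View pics/top0.png

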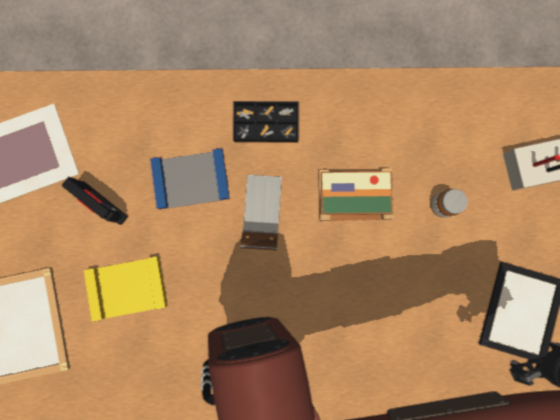

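View pics/scene0.png

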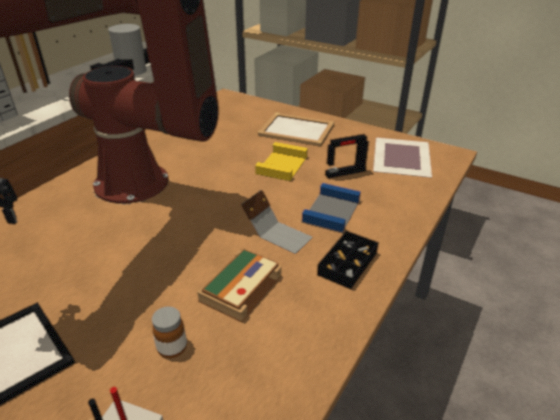

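The top view has +x up and +y to the left. The peel is at about (262,212) with its blade pointing +x, the wooden rack and panel at (355,195), and the blue rack at (190,179). The staple gun is at (95,200), the jar at (452,202) and the tray at (266,122). Next I measure with masks.

```bash
cat > h.py <<'E'
import numpy as np, cv2
from rig import *
def ray(m,px,z):
    px=np.atleast_2d(px).astype(float); P=m["pose"]
    d=np.c_[(px[:,0]-m["cx"])/m["fx"],(px[:,1]-m["cy"])/m["fy"],np.ones(len(px))]@P[:3,:3].T
    o=P[:3,3]; return o+d*((z-o[2])/d[:,2])[:,None]
def blobs(mask,amin=60):
    mask=cv2.morphologyEx(mask.astype(np.uint8)*255,cv2.MORPH_CLOSE,np.ones((3,3)))
    c,_=cv2.findContours(mask,cv2.RETR_EXTERNAL,cv2.CHAIN_APPROX_NONE)
    return [k for k in c if cv2.contourArea(k)>amin]
def rect(m,c,z):   # min-area rectangle of a contour cast to plane z: centre, sides, angle of long side
    p=ray(m,c[:,0,:],z)[:,:2]
    r=cv2.minAreaRect((p*1000).astype(np.float32)); b=cv2.boxPoints(r)
    e=[b[1]-b[0],b[2]-b[1]]; l=max(e,key=np.linalg.norm); a=np.degrees(np.arctan2(l[1],l[0]))
    return np.round(r[0],1),np.round(sorted(r[1]),1),round((a+90)%180-90,1)
E
python3 - <<'E'
from h import *
m=camera_model("top"); im=cv2.imread("pics/top0.png"); hsv=cv2.cvtColor(im,cv2.COLOR_BGR2HSV); H,S,V=[hsv[:,:,i].astype(int) for i in range(3)]
def roi(k,x0,x1,y0,y1):
    z=np.zeros_like(k); z[y0:y1,x0:x1]=k[y0:y1,x0:x1]; return z
for n,k,z in [("blue",roi((H>100)&(H<125)&(S>130),140,240,140,220),.036),
  ("panelcream",roi((H>18)&(H<35)&(V>170),310,400,160,225),.046),
  ("panelgreen",roi((H>35)&(H<95)&(S>50),310,400,160,225),.046),
  ("blade",roi((S<60)&(V>90),235,290,170,222),.003),
  ("slope",roi((S<60)&(V>40),235,290,170,240),.003),
  ("tray",roi(V<60,225,305,95,145),.04),
  ("jar",roi((S<60),430,470,185,220),.1),
  ("gun",roi(V<50,60,130,175,225),.07)]:
    for c in blobs(k): print(n,*rect(m,c,z),cv2.boundingRect(c))
cv2.imwrite("pics/crop0.png",cv2.resize(im[140:260,140:400],(780,360),interpolation=cv2.INTER_CUBIC))
E
```

```text
blue [640.  284.6] [ 22.4 126. ] 7.8 (152, 159, 15, 49)
blue [661.9 127.4] [ 20.5 126.3] 7.8 (214, 149, 14, 50)
panelcream [ 638.5 -217.5] [ 41.2 172.8] -89.7 (322, 172, 69, 18)
panelgreen [ 577.2 -218.8] [ 38.1 167.5] 89.3 (324, 197, 67, 16)
blade [598.8  21.2] [ 89.  122.1] -4.7 (244, 175, 38, 47)
slope [585.9  22.2] [ 89.  148.1] -4.7 (244, 175, 38, 59)
tray [794.9  10.6] [102.  162.5] 89.4 (234, 102, 64, 40)
jar [ 566.7 -403.9] [22.6 56. ] 13.2 (432, 194, 13, 23)
jar [ 577.2 -447.1] [56.3 59. ] 89.3 (442, 190, 25, 24)
gun [593.1 436.5] [ 39.1 173.9] 51.1 (64, 178, 63, 45)
```

View pics/crop0.png

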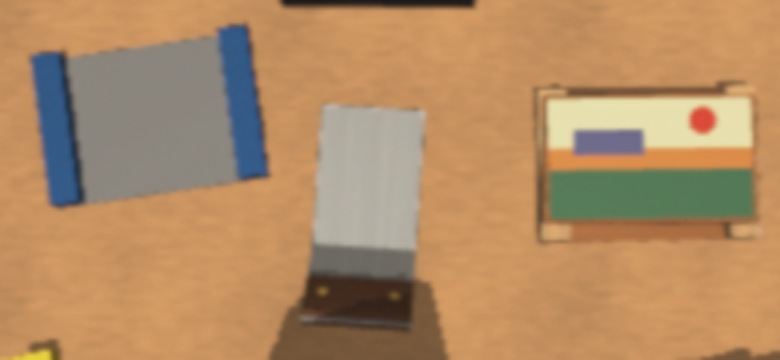

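The crop shows the blue rails clearly at crop (55,130) and (243,100), and the blade at (370,175). The panel is centred near (650,160) on pale rails, nearly square to world. Sizes match: blade 89x122 mm, rail spacing 159 mm against 161 expected.

Next is a small planner that turns wanted tool poses into tool-frame shares.

```bash
cat > plan.py <<'E'
from h import *
from scipy.spatial.transform import Rotation as R
def tool(x,y,z,yaw,back=0.,pitch=0.):   # tool pose holding the peel at (x,y,z,yaw); back = retreat along the slope
    Rp=R.from_euler("xyz",[0,pitch,yaw],degrees=True)
    c,s=np.cos(np.radians(55)),np.sin(np.radians(55))
    Rt=np.array([[0,s,c],[1,0,0],[0,c,-s]])
    p=np.array([x,y,z])+Rp.apply(np.array([-.110,0,.071])+back*np.array([-c,0,s]))
    return p,Rp*R.from_matrix(Rt)
def now():
    s=sense(); return np.array(s["tcp_pos"]),R.from_euler("xyz",s["eef_rot"],degrees=True)
def plan(wps,nd=2,cur=None):
    p,r=cur or now()
    for q,t in wps:
        d=r.inv().apply(q-p)/.2; w=(r.inv()*t).as_rotvec()/.5
        f=max(1,abs(d).max(),abs(w).max()); n=int(np.ceil(f))
        for i in range(n):
            d=r.inv().apply(q-p)/.2/(n-i); w=(r.inv()*t).as_rotvec()/.5/(n-i)
            d=np.clip(np.round(d,nd),-1,1); w=np.clip(np.round(w,nd),-1,1)
            rows=max(np.linalg.norm(d)*.2/.0417,np.degrees(np.linalg.norm(w)*.5)/7.16)
            print([*map(float,d),*map(float,w)],"rows %.1f"%rows)
            p=p+r.apply(d*.2); r=r*R.from_rotvec(w*.5)
    print("end",p.round(4),r.as_euler("xyz",degrees=True).round(1)); return p,r
E
python3 - <<'E'
from plan import *
P=(.599,.021,0,-4.7)
g=tool(*P); pre=tool(*P,back=.11)
a=(np.array([.40,-.30,.25]),pre[1])
plan([a,pre,g])
m=camera_model("top")
print(ray(m,np.array([[540,88],[757,83],[540,240],[760,237]])/3+[140,140],.036).round(4))
print(ray(m,np.array([[546,97],[752,96],[548,222],[755,219]])/3+[140,140],.046).round(4))
E
```

```text
[0.42, -0.28, -0.0, -0.37, 0.22, -0.7] rows 3.3
[0.48, -0.12, 0.01, -0.37, 0.22, -0.7] rows 3.3
[0.49, 0.05, 0.06, -0.36, 0.22, -0.7] rows 3.3
[0.84, -0.13, 0.18, -0.0, 0.0, 0.0] rows 4.2
[0.84, -0.13, 0.18, -0.0, 0.0, 0.0] rows 4.2
[0.0, 0.0, 0.55, -0.0, 0.0, 0.0] rows 2.6
end [0.4881 0.0291 0.0711] [1.45e+02 1.00e-01 8.54e+01]
[[ 0.6696 -0.1276  0.036 ]
 [ 0.6719 -0.3134  0.036 ]
 [ 0.5396 -0.1252  0.036 ]
 [ 0.54   -0.312   0.036 ]]
[[ 0.6604 -0.1317  0.046 ]
 [ 0.6592 -0.3066  0.046 ]
 [ 0.5541 -0.1313  0.046 ]
 [ 0.5546 -0.306   0.046 ]]
```

Emit:
carry_out --pt "0.42 -0.28 0 -0.37 0.22 -0.7 1" --pt "0.42 -0.28 0 -0.37 0.22 -0.7 1" --pt "0.42 -0.28 0 -0.37 0.22 -0.7 1" --pt "0.42 -0.28 0 -0.37 0.22 -0.7 1"

```text
clock: 0.43
tcp_pos: [0.2933, -0.4633, 0.2497]
eef_rot: [168.4, -4.4, 44.3]
force: [-0.6, -0.3, 0.7]
opening: 1.002
gripper_force: 0.0
```

Emit:
carry_out --pt "0.48 -0.12 0.01 -0.37 0.22 -0.7 1" --pt "0.48 -0.12 0.01 -0.37 0.22 -0.7 1" --pt "0.48 -0.12 0.01 -0.37 0.22 -0.7 1" --pt "0.48 -0.12 0.01 -0.37 0.22 -0.7 1"

```text
clock: 0.77
tcp_pos: [0.3463, -0.3806, 0.2503]
eef_rot: [156.0, -4.2, 65.3]
force: [-0.3, -0.7, -0.2]
opening: 0.995
gripper_force: 0.0
```

Emit:
carry_out --pt "0.49 0.05 0.06 -0.36 0.22 -0.7 1" --pt "0.49 0.05 0.06 -0.36 0.22 -0.7 1" --pt "0.49 0.05 0.06 -0.36 0.22 -0.7 1" --pt "0.49 0.05 0.06 -0.36 0.22 -0.7 1"

```text
clock: 1.1
tcp_pos: [0.4006, -0.2978, 0.2505]
eef_rot: [144.8, 0.2, 85.9]
force: [-0.8, -0.1, 0.4]
opening: 1.0
gripper_force: 0.0
```

Emit:
carry_out --pt "0.84 -0.13 0.18 0 0 0 1" --pt "0.84 -0.13 0.18 0 0 0 1" --pt "0.84 -0.13 0.18 0 0 0 1" --pt "0.84 -0.13 0.18 0 0 0 1" --pt "0.84 -0.13 0.18 0 0 0 1"

```text
clock: 1.52
tcp_pos: [0.4659, -0.2091, 0.2211]
eef_rot: [146.9, -1.3, 86.3]
force: [0.3, -0.6, -0.3]
opening: 1.0
gripper_force: 0.0
```

Emit:
carry_out --pt "0.84 -0.13 0.18 0 0 0 1" --pt "0.84 -0.13 0.18 0 0 0 1" --pt "0.84 -0.13 0.18 0 0 0 1" --pt "0.84 -0.13 0.18 0 0 0 1" --pt "0.84 -0.13 0.18 0 0 0 1" --pt "0.84 -0.13 0.18 0 0 0 1"

```text
clock: 2.02
tcp_pos: [0.5291, -0.0578, 0.1843]
eef_rot: [149.2, -1.8, 86.7]
force: [0.3, -0.3, 0.2]
opening: 1.002
gripper_force: 0.0
```

```bash
python3 - <<'E'
from plan import *
s=sense();print(s["joints"].round(1),s["qd"].round(1))
P=(.599,.021,0,-4.7)
plan([tool(*P,back=.11),tool(*P)])
E
```

```text
[-28.  -48.2 -49.8  60.5  13.8  69.2] [ 20.7  -0.   -2.1  -4.1 -11.4  17.8]
[0.43, -0.53, -0.16, -0.15, -0.08, 0.01] rows 3.4
[0.0, 0.0, 0.55, 0.0, 0.0, -0.0] rows 2.6
end [0.4898 0.0297 0.0702] [144.9   0.   85.2]
```

Emit:
carry_out --pt "0.43 -0.53 -0.16 -0.15 -0.08 0 1" --pt "0.43 -0.53 -0.16 -0.15 -0.08 0 1" --pt "0.43 -0.53 -0.16 -0.15 -0.08 0 1" --pt "0.43 -0.53 -0.16 -0.15 -0.08 0 1" --pt "0.43 -0.53 -0.16 -0.15 -0.08 0 1" --pt "0.43 -0.53 -0.16 -0.15 -0.08 0 1"

```text
clock: 2.52
tcp_pos: [0.5489, 0.0289, 0.1632]
eef_rot: [147.1, 0.4, 85.3]
force: [-0.9, 0.1, 0.6]
opening: 0.999
gripper_force: 0.0
```

```bash
cat > kin.py <<'E'
from plan import *
from scipy.optimize import least_squares
def fk(q,k):   # k: lateral d, upper a, fore b, wrist c, tool L, shoulder height h
    d,a,b,c,L,h,e=k; q=np.radians(q); P=q[1]-q[2]+q[3]; f=q[1]-q[2]
    u=lambda t:np.array([np.cos(t),0,-np.sin(t)])
    p=np.array([0,d,h])+a*np.array([np.sin(q[1]),0,np.cos(q[1])])+b*u(f)+e*u(f-np.pi/2)+c*u(P-np.pi/2)
    Rw=R.from_euler("y",P-np.pi/2)*R.from_euler("x",np.pi)*R.from_euler("x",SG*q[4])
    p=p+Rw.apply([0,0,L])
    R1=R.from_euler("z",q[0])
    return R1.apply(p), R1*Rw*R.from_euler("z",q[5]+np.pi)
SG=1
E
python3 - <<'E'
import kin; from kin import *
s=sense();print(s["joints"].round(2).tolist(),s["tcp_pos"].round(4).tolist(),s["eef_rot"].round(1))
D=[([-79.279,5.995,5.534,89.606,0,77.526],[.23627,-.55123,.24962]),([-28.0,-48.2,-49.8,60.5,13.8,69.2],[.5291,-.0578,.1843]),(s["joints"],s["tcp_pos"])]
print(np.round(s["tcp_pos"],4))
for sg in(1,-1):
    kin.SG=sg
    f=lambda k:np.concatenate([fk(q,k)[0]-p for q,p in D]+[0.01*(k-[.13,.43,.4,.1,.25,.2,0])])
    o=least_squares(f,[.13,.43,.4,.1,.25,.2,0]);print(sg,o.x.round(3),np.abs(o.fun[:9]).round(4).max())
    for q,p in D: print(fk(q,o.x)[1].as_euler("xyz",degrees=True).round(1),end=" ")
    print()
E
```

```text
[-12.77, -48.17, -53.13, 52.39, 4.02, 83.02] [0.5489, 0.0289, 0.1632] [147.1   0.4  85.3]
[0.5489 0.0289 0.1632]
1 [ 0.129  0.267  0.562 -0.005  0.289  0.085  0.191] 0.0041
[-179.9   -0.    23.2] [149.2  -1.8  86.7] [147.1   0.4  85.3] 
-1 [ 0.132 -0.013  0.593 -0.013 -0.26  -0.877  0.882] 0.0123
[-179.9   -0.    23.2] [157.1  21.3  75. ] [147.8   7.1  81. ]
```

```bash
cat >> kin.py <<'E'
K=np.array([.129,.267,.562,-.005,.289,.085,.191])
LO=np.array([-171.21,-48.23,-62.78,-105.2,-86.42,-180]);HI=np.array([171.21,106.86,66.21,120.99,89.51,180])
def ik(p,r,q0=[-12,-48,-53,52,4,83]):
    f=lambda q:np.concatenate([(fk(q,K)[0]-p)*1000,np.degrees((fk(q,K)[1].inv()*r).as_rotvec())*2])
    best=None
    for s in([0]*6,[-30,20,0,0,0,-30],[30,20,0,0,0,30]):
        o=least_squares(f,np.clip(np.array(q0)+s,LO+.1,HI-.1),bounds=(LO,HI))
        if best is None or o.cost<best.cost: best=o
    return best.x.round(1),best.fun[:3].round(0),(best.fun[3:]/2).round(1)
E
python3 - <<'E'
from kin import *
P=(.599,.021,0,-4.7)
for n,t in [("grasp",tool(*P)),("pre.05",tool(*P,back=.05)),("pre.11",tool(*P,back=.11)),("ins0",tool(.485,-.218,.015,0)),("ins1",tool(.607,-.218,.015,0)),("carry",tool(.607,-.218,.1,0)),("pack",tool(.651,.206,.1,7.9)),("packlow",tool(.651,.206,.015,7.9)),("packout",tool(.524,.188,.015,7.9))]:
    print(n,t[0].round(3),*ik(*t))
E
```

```text
grasp [0.489 0.03  0.071] [-10.3 -48.2 -59.1  58.2  -1.6  85.2] [12.  2.  2.] [-14.3   3.7   0. ]
pre.05 [0.461 0.032 0.112] [ -9.5 -48.2 -54.5  66.2  -3.2  86.1] [14.  2.  3.] [-17.7   4.7  -0. ]
pre.11 [0.426 0.035 0.161] [ -8.7 -48.2 -49.   74.9  -4.8  87.2] [16.  3.  5.] [-20.9   5.9  -0. ]
ins0 [ 0.375 -0.218  0.086] [-65.7 -48.2 -58.9  83.   26.1  19.3] [ 10. -10.   2.] [-11.9 -13.7  -0. ]
ins1 [ 0.497 -0.218  0.086] [-52.  -48.2 -60.6  56.5  26.5  42.6] [ 1. -1.  0.] [-1.6 -1.2  0. ]
carry [ 0.497 -0.218  0.171] [-52.3 -47.3 -52.1  62.1  27.   43.3] [ 0. -0.  0.] [-0.  0.  0.]
pack [0.542 0.191 0.171] [  5.8 -43.  -49.1  48.9   1.2  88.3] [0. 0. 0.] [ 0. -0. -0.]
packlow [0.542 0.191 0.086] [  5.8 -46.5 -59.8  41.8   1.2  88.3] [ 0.  0. -0.] [ 0. -0.  0.]
packout [0.415 0.173 0.086] [ 13.3 -48.2 -57.2  65.2 -10.2  96.6] [13.  8.  3.] [-18.2   8.8   0. ]
```

The upright grip runs into the j2 limit close to the base. Turning the fingers sideways within the grip's plane, so they still close on its thickness, moves the wrist out. I check the reach of that.

```bash
cat >> kin.py <<'E'
def tool2(x,y,z,yaw,phi,back=0.,gy=-.010,flip=False,dz=0.):
    c,s=np.cos(np.radians(55)),np.sin(np.radians(55)); f=np.radians(phi)
    zt=np.array([c*np.cos(f),np.sin(f),-s*np.cos(f)]); yt=np.array([s,0,c])*(-1 if flip else 1)
    Rt=np.c_[np.cross(yt,zt),yt,zt]; Rp=R.from_euler("z",yaw,degrees=True)
    return np.array([x,y,z])+Rp.apply(np.array([-.110,gy,.071])-back*zt),Rp*R.from_matrix(Rt)
E
python3 - <<'E'
from kin import *
P=(.599,.021,0,-4.7)
for flip in(0,1):
  for phi in(50,60,70,78):
    print(flip,phi)
    for n,a in [("pre",(*P,phi,.11)),("grasp",(*P,phi)),("ins0",(.485,-.218,.015,0,phi)),("ins1",(.607,-.218,.015,0,phi)),("carry",(.607,-.218,.1,0,phi)),("pack",(.651,.206,.1,7.9,phi)),("packlow",(.651,.206,.015,7.9,phi)),("packout",(.524,.188,.015,7.9,phi))]:
        t=tool2(*a,flip=flip); print(" ",n,*ik(*t,q0=[-30,-40,-50,60,40,-90 if flip else 60]))
E
```

```text
0 50
  pre [-58.2 -44.4 -62.8 109.2  47.9   2. ] [ 1. -0.  0.] [-0.9 -0.4  0. ]
  grasp [-44.2 -37.4 -62.8  92.1  51.8  17.4] [ 4. -2.  1.] [-5.  -2.3 -0. ]
  ins0 [-73.4 -15.9 -45.1 110.9  34.9 -16.8] [ 0. -0.  0.] [-0. -0.  0.]
  ins1 [-61.5   0.6 -29.5 103.2  43.6  -6.3] [0. 0. 0.] [-0.  0.  0.]
  carry [-61.5  -1.7 -23.6 111.5  43.6  -6.3] [ 0. -0. -0.] [-0. -0. -0.]
  pack [-22.3 -30.4 -48.5  79.2  57.9  39. ] [ 0. -0. -0.] [-0.  0. -0.]
  packlow [-22.3 -29.1 -55.7  70.7  57.9  39. ] [ 0. -0.  0.] [-0.  0. -0.]
  packout [-26.8 -41.8 -62.8  99.5  46.   17.9] [12. -2.  5.] [-14.1  -4.7  -0. ]
0 60
  pre [-58.3 -30.2 -57.3 115.1  48.1  -8.9] [ 0. -0. -0.] [-0.  0. -0.]
  grasp [-46.3 -31.9 -62.8 102.1  55.6   3.3] [ 1. -1.  0.] [-1.4 -0.8  0. ]
  ins0 [-71.9  -5.7 -39.1 117.4  32.8 -22.1] [-0.  0. -0.] [ 0. -0. -0.]
  ins1 [-60.9  10.2 -23.  113.3  42.2 -14.9] [0. 0. 0.] [-0. -0. -0.]
  carry [-60.9   6.6 -18.3 121.   42.2 -14.6] [ 0.  0. -0.] [-0.1  0.4 -0. ]
  pack [-23.9 -22.6 -45.6  94.3  62.5  20.8] [0. 0. 0.] [ 0. -0.  0.]
  packlow [-23.9 -19.4 -51.3  85.5  62.5  20.8] [-0
[... 3273 characters left out ...]
8. 0. 2.] [ 9.4 -1.4 -3.8]
1 78
  pre [ -54.6  -12.8  -46.3  114.1   45.3 -180. ] [ 3.  2. -0.] [  3.7 -12.2 -12.1]
  grasp [ -45.3  -21.6  -57.1  109.7   54.5 -180. ] [ 2.  2. -0.] [ 2.4 -9.7 -6.9]
  ins0 [ -67.3    3.4  -30.8  120.    27.5 -180. ] [ 4.  2. -0.] [  4.9 -12.  -23. ]
  ins1 [ -58.1   17.7  -15.1  117.4   37.7 -180. ] [ 3.  2. -0.] [  3.7 -13.2 -17. ]
  carry [ -58.6   10.5  -13.5  121.    38.9 -180. ] [ 4.  3. -3.] [  3.1 -17.5 -13.7]
  pack [ -23.9  -11.4  -40.2  115.1   63.3 -180. ] [1. 2. 0.] [ 1.  -6.1 -3.1]
  packlow [ -23.9   -6.5  -44.1  106.2   63.3 -180. ] [ 1.  2. -0.] [ 1.  -6.1 -3.1]
  packout [ -29.8  -31.4  -62.8  115.2   50.9 -180. ] [7. 2. 1.] [ 8.3 -7.3 -7.6]
```

```bash
python3 - <<'E'
from kin import *
P=(.599,.021,0,-4.7)
y=np.radians(21)
def out(yaw,ret,lat=0,z=.022):
    a=np.radians(7.9); return (.651-ret*np.cos(a)-lat*np.sin(a),.206-ret*np.sin(a)+lat*np.cos(a),z,yaw)
for phi in(60,63,66):
    print(phi)
    for n,a in [("pre",(*P,phi,.11)),("grasp",(*P,phi)),("lift",(.605,.01,.06,0,phi)),("ins0",(.485,-.218,.018,0,phi)),("ins1",(.607,-.218,.018,0,phi)),("carry",(.607,-.218,.055,0,phi)),("packlow",(.651,.206,.02,7.9,phi)),("out18",out(18,.128)+(phi,)),("out21",out(21,.128)+(phi,)),("out25",out(25,.13,-.01)+(phi,)),("final",(.63,.01,0,5,phi))]:
        t=tool2(*a); print(" ",n,*ik(*t,q0=[-30,-40,-50,60,40,10]))
print("pre pose",tool2(*P,63,.11)[0],tool2(*P,63,.11)[1].as_euler("xyz",degrees=True))
plan([tool2(*P,63,.11),tool2(*P,63)])
E
```

```text
60
  pre [-58.3 -30.2 -57.3 115.1  48.1  -8.9] [-0.  0. -0.] [-0.  0. -0.]
  grasp [-46.3 -31.9 -62.8 102.1  55.6   3.3] [ 1. -1.  0.] [-1.4 -0.8  0. ]
  lift [-46.8 -26.8 -53.1 110.4  53.3  -1.9] [ 0. -0.  0.] [-0. -0.  0.]
  ins0 [-71.9  -5.8 -39.  117.7  32.8 -22.1] [-0.  0. -0.] [ 0. -0. -0.]
  ins1 [-60.9  10.  -22.9 113.5  42.2 -14.9] [ 0. -0.  0.] [ 0. -0.  0.]
  carry [-60.9   8.3 -21.  117.1  42.2 -14.9] [-0.  0.  0.] [ 0. -0. -0.]
  packlow [-23.9 -19.7 -51.   86.   62.5  20.8] [ 0. -0.  0.] [ 0. -0.  0.]
  out18 [-32.  -34.8 -62.8 112.8  49.   -6.3] [ 2. -0.  0.] [-1.8 -1.   0. ]
  out21 [-32.3 -33.1 -61.7 113.3  48.4  -8.6] [ 0. -0. -0.] [-0.  0.  0.]
  out25 [-32.5 -26.  -56.2 114.4  45.  -12.3] [-0. -0. -0.] [-0.  0.  0.]
  final [-44.1 -11.2 -45.8 104.2  51.6  -4.4] [ 0. -0. -0.] [ 0.  0. -0.]
63
  pre [-58.  -25.6 -55.1 116.8  47.9 -11.9] [-0.  0. -0.] [ 0. -0.  0.]
  grasp [-46.8 -30.3 -62.8 105.2  56.4  -0.8] [ 0. -0.  0.] [-0.3 -0.2 -0. ]
  lift [-46.7 -23.8 -51.7 113.7  53.2  -5.8] [ 0. -0.  0.] [-0. -0. -0.]
  ins0 [-71.4  -2.9 -37.3 119.6  32.1 -23.6] [-0.  0.  
[... 974 characters left out ...]
0. ]
  packlow [-24.3 -13.7 -48.1  96.5  63.8   8.5] [0. 0. 0.] [ 0. -0. -0.]
  out18 [-32.5 -30.9 -62.3 117.7  49.6 -12.9] [-0. -0. -0.] [0. 0. 0.]
  out21 [-31.8 -26.  -58.4 118.   47.6 -14.7] [-0.  0.  0.] [-0. -0.  0.]
  out25 [-31.8 -19.3 -52.9 118.8  44.1 -17.5] [ 0. -0. -0.] [-0.  0. -0.]
  final [-43.8  -5.  -42.2 110.8  51.  -11.6] [-0.  0. -0.] [-0. -0. -0.]
pre pose [ 0.45197216 -0.07528725  0.1119076 ] [122.95798875 -46.87548136 133.68433736]
[-0.19, -0.17, -0.01, -0.02, 0.74, -0.01] rows 3.0
[-0.17, -0.17, -0.07, -0.02, 0.74, -0.01] rows 3.0
[-0.13, -0.17, -0.13, -0.03, 0.73, -0.02] rows 2.9
[0.0, -0.0, 0.55, 0.0, 0.0, 0.0] rows 2.6
end [0.4893 0.0198 0.0706] [122.9 -46.8 133.7]
```

```bash
python3 - <<'E'
from kin import *
P=(.599,.021,0,-4.7)
pre=tool2(*P,63,.11)
via=(np.array([.48,-.13,.19]),pre[1]); print(ik(*via,q0=[-30,-40,-50,60,40,10]))
plan([via,pre])
E
```

```text
(array([-58.4, -14.9, -37.7, 121. ,  47.3, -10.2]), array([ 1.,  0., -1.]), array([-0.6,  1.8,  0. ]))
[-0.27, -0.05, -0.09, -0.02, 0.74, -0.01] rows 3.0
[-0.23, -0.06, -0.18, -0.02, 0.74, -0.01] rows 3.0
[-0.14, -0.05, -0.25, -0.03, 0.73, -0.02] rows 2.9
[-0.09, -0.36, 0.34, 0.0, 0.0, 0.0] rows 2.4
end [ 0.4524 -0.0753  0.1113] [122.9 -46.8 133.7]
```

Emit:
carry_out --pt "-0.27 -0.05 -0.09 -0.02 0.74 -0.01 1" --pt "-0.27 -0.05 -0.09 -0.02 0.74 -0.01 1" --pt "-0.27 -0.05 -0.09 -0.02 0.74 -0.01 1" --pt "-0.27 -0.05 -0.09 -0.02 0.74 -0.01 1"

```text
clock: 2.85
tcp_pos: [0.5267, -0.0262, 0.176]
eef_rot: [144.4, -17.2, 97.5]
force: [-0.3, -0.3, -0.8]
opening: 0.997
gripper_force: 0.0
```

Emit:
carry_out --pt "-0.23 -0.06 -0.18 -0.02 0.74 -0.01 1" --pt "-0.23 -0.06 -0.18 -0.02 0.74 -0.01 1" --pt "-0.23 -0.06 -0.18 -0.02 0.74 -0.01 1" --pt "-0.23 -0.06 -0.18 -0.02 0.74 -0.01 1" --pt "-0.23 -0.06 -0.18 -0.02 0.74 -0.01 1"

```text
clock: 3.27
tcp_pos: [0.5027, -0.0806, 0.1808]
eef_rot: [137.5, -33.8, 112.3]
force: [1.3, -0.5, 0.3]
opening: 1.001
gripper_force: 0.0
```

Emit:
carry_out --pt "-0.14 -0.05 -0.25 -0.03 0.73 -0.02 1" --pt "-0.14 -0.05 -0.25 -0.03 0.73 -0.02 1" --pt "-0.14 -0.05 -0.25 -0.03 0.73 -0.02 1" --pt "-0.14 -0.05 -0.25 -0.03 0.73 -0.02 1" --pt "-0.14 -0.05 -0.25 -0.03 0.73 -0.02 1"

```text
clock: 3.68
tcp_pos: [0.4799, -0.1329, 0.1909]
eef_rot: [122.5, -47.0, 133.9]
force: [0.3, 0.8, -0.7]
opening: 0.999
gripper_force: 0.0
```

```bash
python3 - <<'E'
from kin import *
s=sense();print(s["joints"].round(2).tolist(),s["tcp_pos"].round(4),s["eef_rot"].round(1),fk(s["joints"],K)[0].round(4))
P=(.599,.021,0,-4.7)
plan([tool2(*P,63,.11),tool2(*P,63)])
E
```

```text
[-58.5, 24.52, -5.08, 117.42, 47.65, -12.6] [ 0.4799 -0.1329  0.1909] [122.5 -47.  133.9] [ 0.5679 -0.271   0.1147]
[-0.08, -0.36, 0.35, 0.01, -0.01, 0.0] rows 2.4
[0.0, -0.0, 0.55, -0.0, 0.0, 0.0] rows 2.6
end [0.4889 0.0203 0.071 ] [123.  -46.8 133.6]
```

```bash
python3 - <<'E'
import kin; from kin import *
s=sense()
D=[([-79.279,5.995,5.534,89.606,0,77.526],[.23627,-.55123,.24962]),([-12.77,-48.17,-53.13,52.39,4.02,83.02],[.5489,.0289,.1632]),([-28.0,-48.2,-49.8,60.5,13.8,69.2],[.5291,-.0578,.1843]),(s["joints"],s["tcp_pos"])]
f=lambda k:np.concatenate([fk(q,k)[0]-p for q,p in D])
o=least_squares(f,K);print(o.x.round(4).tolist(),np.abs(o.fun).round(4))
kin.K=o.x; open("kin.py","a").write("K=np.array(%s)\n"%o.x.tolist())
P=(.599,.021,0,-4.7)
def out(yaw,ret,lat=0,z=.022):
    a=np.radians(7.9); return (.651-ret*np.cos(a)-lat*np.sin(a),.206-ret*np.sin(a)+lat*np.cos(a),z,yaw)
for phi in(50,63):
    print(phi)
    for n,a in [("pre",(*P,phi,.11)),("grasp",(*P,phi)),("lift",(.605,.01,.06,0,phi)),("ins0",(.485,-.218,.018,0,phi)),("ins1",(.607,-.218,.018,0,phi)),("carry",(.607,-.218,.055,0,phi)),("pack",(.651,.206,.06,7.9,phi)),("packlow",(.651,.206,.02,7.9,phi)),("out8",out(7.9,.128)+(phi,)),("out21",out(21,.128)+(phi,)),("final",(.63,.01,0,5,phi))]:
        t=tool2(*a); print(" ",n,*ik(*t,q0=[-30,0,-20,100,40,10]))
E
```

```text
[0.1265, 0.2517, 0.5945, -0.0376, 0.2962, 0.4503, -0.1417] [0.0038 0.0032 0.0084 0.009  0.0003 0.0066 0.0085 0.0048 0.0037 0.0046
 0.0034 0.0055]
50
  pre [-59.1   1.2 -31.5  95.1  48.2   1.5] [0. 0. 0.] [-0. -0. -0.]
  grasp [-46.5  12.3 -26.8  75.1  54.8  18.8] [ 0.  0. -0.] [ 0.  0. -0.]
  lift [-46.9   6.8 -24.8  88.6  52.4  11.2] [-0. -0.  0.] [-0.  0.  0.]
  ins0 [-73.6  29.8  -4.6 105.8  34.8 -17. ] [0. 0. 0.] [-0.  0.  0.]
  ins1 [-61.8  41.6  11.6 103.6  43.4  -6.6] [-0. -0. -0.] [0. 0. 0.]
  carry [-61.8  35.9   8.7 106.3  43.4  -6.6] [-0.  0.  0.] [-0. -0. -0.]
  pack [-22.8   9.8 -19.8  68.4  57.9  38.2] [-0. -0. -0.] [-0.  0. -0.]
  packlow [-22.8  17.4 -16.5  64.1  57.9  38.2] [ 0.  0. -0.] [ 0. -0.  0.]
  out8 [-34.   -8.5 -44.7  78.   54.7  18.7] [0. 0. 0.] [0. 0. 0.]
  out21 [-32.9   9.6 -27.6  90.2  48.5   2. ] [-0. -0.  0.] [-0.  0. -0.]
  final [-44.3  27.8  -8.6  86.5  51.2   7.9] [0. 0. 0.] [ 0. -0. -0.]
63
  pre [-58.3  27.2 -11.7 107.7  47.6 -12.2] [-0. -0. -0.] [ 0. -0.  0.]
  grasp [-47.3  31.2 -12.4  94.4  56.3  -1.3] [ 0. -0.  0.] [-0. -0. -0.]
  lift [-47.1  25.  -11.4 105.6  52.9  -6.2] [0. 0. 0.] [ 0. -0. -0.]
  ins0 [-71.5  45.1   9.3 118.2  32.  -23.7] [0. 0. 0.] [-0. -0. -0.]
  ins1 [-60.8  56.8  26.5 120.   41.5 -17.4] [0. 0. 0.] [-0.  0. -0.]
  carry [-60.9  49.9  21.8 121.   41.6 -16.7] [-0.  0. -0.] [-0.1  0.9  0. ]
  pack [-24.6  27.6  -6.9  90.3  63.1  13.9] [0. 0. 0.] [ 0. -0.  0.]
  packlow [-24.6  35.   -2.9  86.9  63.1  13.9] [-0. -0. -0.] [ 0. -0. -0.]
  out8 [-34.9  16.1 -28.2  93.8  56.2  -1.5] [-0. -0. -0.] [ 0. -0.  0.]
  out21 [-32.4  28.3 -13.2 104.9  47.8 -12. ] [ 0. -0. -0.] [-0. -0. -0.]
  final [-44.3  43.9   5.4 105.2  51.1  -8.4] [ 0.  0. -0.] [0. 0. 0.]
```

```bash
python3 - <<'E'
from kin import *
P=(.599,.021,0,-4.7)
plan([tool2(*P,57,.11),tool2(*P,57)])
E
```

```text
[-0.02, -0.36, 0.35, 0.01, -0.22, 0.0] rows 2.4
[-0.0, -0.0, 0.55, -0.0, 0.0, 0.0] rows 2.6
end [0.4885 0.02   0.0716] [128.  -43.3 126.6]
```

Emit:
carry_out --pt "-0.02 -0.36 0.35 0.01 -0.22 0 1" --pt "-0.02 -0.36 0.35 0.01 -0.22 0 1" --pt "-0.02 -0.36 0.35 0.01 -0.22 0 1" --pt "-0.02 -0.36 0.35 0.01 -0.22 0 1" --pt "-0.02 -0.36 0.35 0.01 -0.22 0 1"

```text
clock: 4.1
tcp_pos: [0.4461, -0.0664, 0.1208]
eef_rot: [128.2, -43.3, 126.5]
force: [0.5, 0.3, 0.5]
opening: 1.001
gripper_force: 0.0
```

```bash
python3 - <<'E'
from kin import *
P=(.599,.021,0,-4.7)
s=sense();print(s["joints"].round(1),s["tcp_pos"].round(4),tool2(*P,57,.11)[0].round(4))
cv2.imwrite("pics/wrist1.png",np.vstack([camera("wrist")[:,:,::-1],])); 
plan([tool2(*P,57)],3)
E
```

```text
[-58.   10.  -25.8 101.3  48.6  -4.9] [ 0.4461 -0.0664  0.1208] [ 0.4467 -0.0691  0.1201]
[-0.006, -0.004, 0.549, -0.005, 0.013, 0.004] rows 2.6
end [0.4886 0.0201 0.0709] [127.9 -43.4 126.7]
```

View pics/wrist1.png

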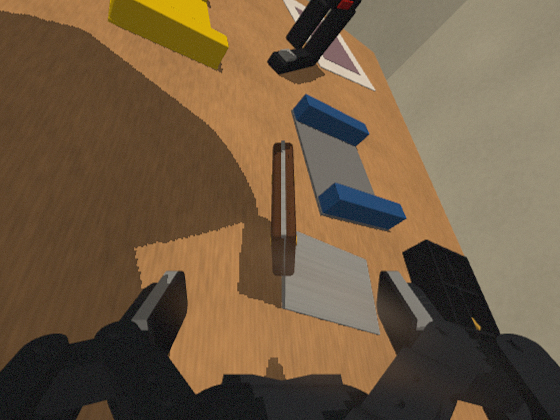

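The wrist view shows the peel edge-on at column 284, halfway between the pads (about 160 and 405). The plane is well aligned. I advance and grip.

Emit:
carry_out --pt "0 0 0.55 0 0 0 1" --pt "0 0 0.55 0 0 0 1" --pt "0 0 0.55 0 0 0 1" --pt "0 0 0.55 0 0 0 1"

```text
clock: 4.48
tcp_pos: [0.4893, 0.0238, 0.0713]
eef_rot: [128.2, -43.1, 126.6]
force: [-0.4, -0.6, -0.6]
opening: 0.999
gripper_force: 0.0
```

Emit:
carry_out --pt "0 0 0 0 0 0 -1" --pt "0 0 0 0 0 0 -1" --pt "0 0 0 0 0 0 -1" --pt "0 0 0 0 0 0 -1" --pt "0 0 0 0 0 0 -1" --pt "0 0 0 0 0 0 -1" --pt "0 0 0 0 0 0 -1" --pt "0 0 0 0 0 0 -1" --newtons 110

```text
clock: 5.15
tcp_pos: [0.4889, 0.0206, 0.0718]
eef_rot: [128.2, -43.1, 126.4]
force: [-0.1, -1.5, 0.2]
opening: 0.174
gripper_force: 107.3
```

Emit:
carry_out --pt "0 0 0 0 0 0 -1" --pt "0 0 0 0 0 0 -1" --pt "0 0 0 0 0 0 -1" --pt "0 0 0 0 0 0 -1" --pt "0 0 0 0 0 0 -1" --pt "0 0 0 0 0 0 -1" --newtons 110

```text
clock: 5.65
tcp_pos: [0.4888, 0.021, 0.0718]
eef_rot: [128.2, -43.1, 126.5]
force: [1.2, -1.8, 0.6]
opening: 0.175
gripper_force: 107.3
```

```bash
python3 - <<'E'
from kin import *
P=(.599,.021,0,-4.7)
s=sense();print(s["joints"].round(1),s["tcp_pos"].round(4),s["moment"].round(2))
m=camera_model("top"); im=camera("top")[:,:,::-1].copy(); cv2.imwrite("pics/top2.png",im)
hsv=cv2.cvtColor(im,cv2.COLOR_BGR2HSV); S,V=hsv[:,:,1],hsv[:,:,2]; k=np.zeros(S.shape,bool); k[160:222,235:300]=((S<60)&(V>90))[160:222,235:300]
for c in blobs(k): print(*rect(m,c,.003))
# peel in the tool frame, taking nominal peel pose now
p,r=now(); Rp=R.from_euler("z",-4.7,degrees=True)
print("rel", r.inv().apply(np.array(P[:3])-p).round(4),(r.inv()*Rp).as_rotvec().round(4))
E
```

```text
[-46.1   7.  -32.7  85.3  56.5   9.9] [0.4888 0.021  0.0718] [-1.01  0.19 -0.48]
[599.6  22.4] [ 89.2 122.4] -3.6
rel [-0.0969  0.0488  0.0744] [1.4271 2.0184 1.4686]
```

```bash
cat >> kin.py <<'E'
import json,os
def save_rel(peel):   # peel pose (x,y,z,yaw) seen now while gripped
    p,r=now(); Rp=R.from_euler("z",peel[3],degrees=True)
    json.dump([r.inv().apply(np.array(peel[:3])-p).tolist(),(r.inv()*Rp).as_quat().tolist()],open("rel.json","w"))
def tp(x,y,z,yaw,pitch=0,roll=0):   # tool pose that puts the held peel there
    t,q=json.load(open("rel.json")); r=R.from_euler("xyz",[roll,pitch,yaw],degrees=True)*R.from_quat(q).inv()
    return np.array([x,y,z])-r.apply(t),r
def peel_now():
    t,q=json.load(open("rel.json")); p,r=now(); return (p+r.apply(t)).round(4),(r*R.from_quat(q)).as_euler("xyz",degrees=True).round(2)
E
python3 - <<'E'
from kin import *
save_rel((.5996,.0222,0,-4.1))
W=[(.58,.0,.06,-2),(.475,-.10,.065,0),(.475,-.218,.05,0),(.475,-.218,.018,0),(.607,-.218,.018,0)]
for w in W: print(w,*ik(*tp(*w),q0=[-46,7,-32,85,56,10]))
plan([tp(*w) for w in W],3)
E
```

```text
(0.58, 0.0, 0.06, -2) [-50.8  10.4 -24.6  97.4  52.2   0.7] [ 0. -0.  0.] [ 0. -0.  0.]
(0.475, -0.1, 0.065, 0) [-69.3  10.2 -25.  110.6  36.5 -18. ] [ 0.  0. -0.] [-0. -0. -0.]
(0.475, -0.218, 0.05, 0) [-73.8  30.7  -2.3 114.5  32.8 -21. ] [0. 0. 0.] [-0. -0.  0.]
(0.475, -0.218, 0.018, 0) [-73.8  36.3   0.7 111.9  32.8 -21. ] [ 0.  0. -0.] [-0.  0.  0.]
(0.607, -0.218, 0.018, 0) [-61.5  48.7  18.3 111.6  42.8 -12. ] [-0.  0.  0.] [ 0. -0. -0.]
[0.17, 0.101, -0.279, 0.05, 0.042, -0.033] rows 1.6
[-0.041, -0.397, -0.621, 0.048, 0.04, -0.032] rows 3.5
[-0.379, -0.04, -0.456, -0.0, 0.0, 0.0] rows 2.9
[-0.109, -0.092, 0.072, -0.0, 0.0, 0.0] rows 0.8
[-0.314, 0.541, 0.212, -0.0, 0.0, 0.0] rows 3.2
end [ 0.4966 -0.2272  0.0899] [128.2 -43.1 130.6]
```

Emit:
carry_out --pt "0.17 0.1 -0.28 0.05 0.04 -0.03 -1" --pt "0.17 0.1 -0.28 0.05 0.04 -0.03 -1" --pt "0.17 0.1 -0.28 0.05 0.04 -0.03 -1"

```text
clock: 5.95
tcp_pos: [0.4693, -0.0076, 0.1349]
eef_rot: [128.4, -43.0, 128.4]
force: [0.9, -0.9, -3.2]
opening: 0.173
gripper_force: 108.9
```

Emit:
carry_out --pt "-0.01 -0.1 -0.155 0.01 0.01 -0.01 -1" --pt "-0.02 -0.2 -0.31 0.02 0.02 -0.02 -1" --pt "-0.03 -0.3 -0.465 0.04 0.03 -0.03 -1" --pt "-0.04 -0.4 -0.62 0.05 0.04 -0.03 -1" --pt "-0.04 -0.4 -0.62 0.05 0.04 -0.03 -1"

```text
clock: 6.37
tcp_pos: [0.361, -0.1125, 0.1358]
eef_rot: [128.5, -43.2, 130.1]
force: [0.5, 0.7, -3.5]
opening: 0.172
gripper_force: 109.2
```

Emit:
carry_out --pt "-0.1 -0.01 -0.12 0 0 0 -1" --pt "-0.2 -0.02 -0.24 0 0 0 -1" --pt "-0.3 -0.03 -0.36 0 0 0 -1" --pt "-0.38 -0.04 -0.46 0 0 0 -1" --pt "-0.38 -0.04 -0.46 0 0 0 -1" --pt "-0.38 -0.04 -0.46 0 0 0 -1"

```text
clock: 6.87
tcp_pos: [0.3632, -0.2278, 0.1206]
eef_rot: [128.4, -43.2, 130.3]
force: [-0.2, 0.3, -2.7]
opening: 0.175
gripper_force: 109.2
```

```bash
python3 - <<'E'
from kin import *
print(peel_now()); s=sense(); print(s["joints"].round(1),s["opening"])
cv2.imwrite("pics/top3.png",camera("top")[:,:,::-1]); sc=camera("scene")[:,:,::-1]
im=cv2.imread("pics/top3.png")
a=cv2.resize(im[130:290,200:420],(660,480),interpolation=cv2.INTER_CUBIC); cv2.imwrite("pics/c3.png",a)
plan([tp(.475,-.218,.018,0),tp(.607,-.218,.018,0)],3)
E
```

```text
(array([ 0.4734, -0.2188,  0.0483]), array([ 0.04,  0.22, -0.09]))
[-73.6  27.8  -6.2 113.3  32.9 -20.6] 0.17459381374704097
[-0.113, -0.085, 0.071, -0.003, -0.001, -0.007] rows 0.8
[-0.313, 0.541, 0.213, 0.0, 0.0, 0.0] rows 3.2
end [ 0.4966 -0.227   0.0898] [128.2 -43.1 130.6]
```

View pics/c3.png

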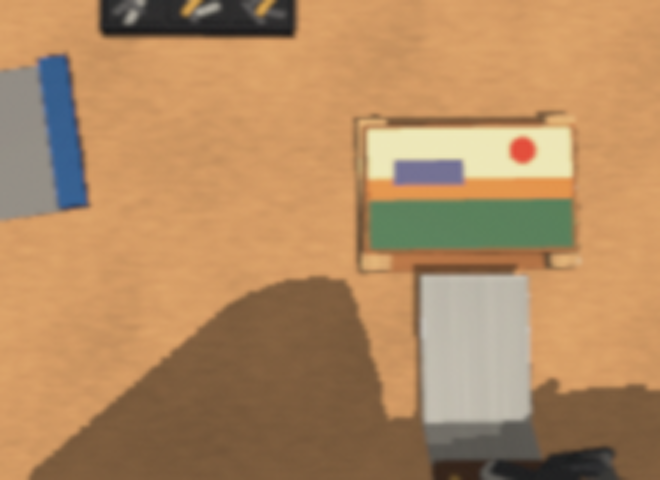

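The blade is centred on the rack: its columns 420–530 against the panel's 368–575, with its front edge just short of the rack. I lower it and insert.

Emit:
carry_out --pt "-0.06 -0.04 0.035 0 0 0 -1" --pt "-0.115 -0.085 0.07 0 0 0 -1" --pt "-0.115 -0.085 0.07 0 0 0 -1" --pt "-0.115 -0.085 0.07 0 0 0 -1"

```text
clock: 7.3
tcp_pos: [0.3646, -0.2272, 0.0902]
eef_rot: [128.4, -43.3, 130.5]
force: [0.6, 0.1, -2.6]
opening: 0.174
gripper_force: 109.1
```

```bash
python3 - <<'E'
from kin import *
print(peel_now())
m=camera_model("top"); im=camera("top")[:,:,::-1].copy(); hsv=cv2.cvtColor(im,cv2.COLOR_BGR2HSV); S,V=hsv[:,:,1],hsv[:,:,2]; k=np.zeros(S.shape,bool); k[215:275,325:390]=((S<60)&(V>110))[215:275,325:390]
for c in blobs(k): print(*rect(m,c,.021))
plan([tp(.604,-.218,.018,0)],3)
E
```

```text
(array([ 0.4748, -0.218 ,  0.018 ]), array([ 0.08,  0.21, -0.  ]))
[ 472.4 -217.2] [ 89.9 125.3] 0.4
[-0.306, 0.526, 0.211, -0.003, -0.0, -0.006] rows 3.1
end [ 0.4936 -0.2272  0.0898] [128.2 -43.1 130.6]
```

Emit:
carry_out --pt "-0.05 0.09 0.035 0 0 0 -1" --pt "-0.1 0.175 0.07 0 0 0 -1" --pt "-0.15 0.26 0.105 0 0 0 -1" --pt "-0.205 0.35 0.14 0 0 0 -1" --pt "-0.255 0.44 0.175 0 0 0 -1" --pt "-0.305 0.525 0.21 0 0 0 -1" --pt "-0.305 0.525 0.21 0 0 0 -1" --pt "-0.305 0.525 0.21 0 0 0 -1"

```text
clock: 8.02
tcp_pos: [0.4937, -0.2275, 0.0902]
eef_rot: [128.5, -43.1, 130.5]
force: [-1.2, 0.4, -3.1]
opening: 0.176
gripper_force: 109.1
```

```bash
python3 - <<'E'
from kin import *
print(peel_now(),sense()["joints"].round(1),sense()["force"].round(1))
plan([tp(.604,-.218,.031,0),tp(.604,-.218,.06,0)],3)
for w in [(.604,-.218,.06,0),(.58,-.1,.06,2),(.6,0,.07,5),(.64,.206,.06,7.5),(.651,.206,.02,7.9)]: print(w,*ik(*tp(*w),q0=[-46,37,-2,85,56,10]))
E
```

```text
(array([ 0.604 , -0.2184,  0.0181]), array([-0.07,  0.15,  0.07])) [-61.2  40.    8.4 110.1  42.9 -11.6] [-1.2  0.4 -3.1]
[0.045, 0.035, -0.027, -0.006, 0.001, -0.002] rows 0.3
[0.099, 0.084, -0.066, 0.0, -0.0, -0.0] rows 0.7
end [ 0.4936 -0.2271  0.1319] [128.2 -43.1 130.6]
(0.604, -0.218, 0.06, 0) [-61.7  41.9  14.2 114.4  42.7 -12.2] [ 0.  0. -0.] [ 0. -0.  0.]
(0.58, -0.1, 0.06, 2) [-57.3  26.2  -6.4 108.   44.6 -10.1] [ 0. -0. -0.] [ 0.  0. -0.]
(0.6, 0, 0.07, 5) [-47.8  19.3 -13.3 103.5  49.4  -3.8] [-0.  0. -0.] [ 0. -0. -0.]
(0.64, 0.206, 0.06, 7.5) [-24.4  15.8 -16.8  77.6  61.2  27.2] [ 0. -0. -0.] [ 0. -0.  0.]
(0.651, 0.206, 0.02, 7.9) [-23.9  25.7 -10.3  74.   61.2  27.4] [ 0.  0. -0.] [ 0.  0. -0.]
```

Emit:
carry_out --pt "0.022 0.018 -0.014 0 0 0 -1" --pt "0.04 0.034 -0.026 0 0 0 -1" --pt "0.055 0.046 -0.036 0 0 0 -1" --pt "0.075 0.062 -0.048 0 0 0 -1" --pt "0.1 0.083 -0.065 0 0 0 -1" --pt "0.125 0.103 -0.08 0 0 0 -1" --pt "0.145 0.12 -0.095 0 0 0 -1" --pt "0.145 0.12 -0.095 0 0 0 -1"

```text
clock: 8.68
tcp_pos: [0.4933, -0.2285, 0.1329]
eef_rot: [128.5, -43.1, 130.3]
force: [-0.5, 0.3, -4.7]
opening: 0.17
gripper_force: 109.1
```

```bash
python3 - <<'E'
from kin import *
print(peel_now(),sense()["force"].round(1))
m=camera_model("top"); im=camera("top")[:,:,::-1].copy(); hsv=cv2.cvtColor(im,cv2.COLOR_BGR2HSV); H,S,V=[hsv[:,:,i] for i in range(3)]
k=((H>35)&(H<95)&(S>50)|(H>18)&(H<35)&(V>170)); z=np.zeros_like(k); z[150:235,310:405]=k[150:235,310:405]
for c in blobs(z): print(*rect(m,c,.073))
sc=camera("scene")[:,:,::-1]; cv2.imwrite("pics/s4.png",cv2.resize(sc[170:370,130:400],(810,600))[:600,:800])
E
```

```text
(array([ 0.6036, -0.2196,  0.0609]), array([-0.11,  0.12, -0.07])) [-0.5  0.3 -4.7]
[ 570.3 -218.1] [ 54.3 166.7] 88.4
[ 638.7 -217.6] [ 40.2 172.5] 89.3
```

View pics/s4.png

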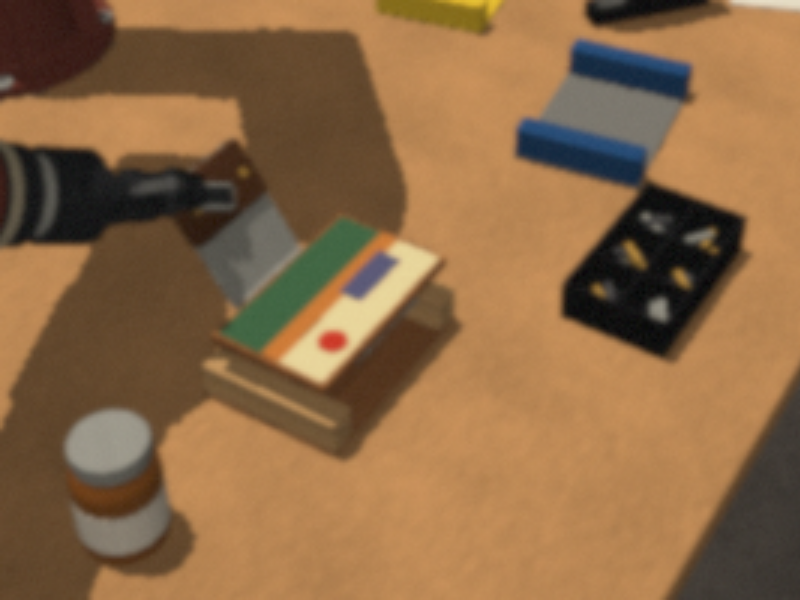

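The panel is borne level on the peel (wrist load up about 2 N) and the rack is clear underneath. Carrying starts from here.

```bash
python3 - <<'E'
from kin import *
W=[(.605,-.14,.065,1.5),(.612,-.055,.07,3),(.622,.035,.07,5),(.636,.125,.068,6.5),(.648,.2046,.060,8.1)]
for w in W: print(*ik(*tp(*w),q0=[-46,37,-2,85,56,10]))
plan([tp(*w) for w in W],2)
E
```

```text
[-57.4  32.8   2.8 110.4  44.8  -9.8] [ 0.  0. -0.] [-0.  0.  0.]
[-51.2  24.7  -6.7 105.7  48.4  -5.3] [ 0.  0. -0.] [-0. -0. -0.]
[-43.1  19.4 -12.8  99.5  52.7   1.7] [-0. -0.  0.] [-0.  0.  0.]
[-33.4  16.9 -15.4  90.1  57.6  13.1] [ 0. -0. -0.] [ 0.  0. -0.]
[-24.2  18.  -14.3  78.6  61.1  26.4] [-0. -0.  0.] [ 0.  0. -0.]
[0.23, 0.02, 0.31, 0.03, 0.03, -0.03] rows 1.9
[0.22, 0.05, 0.34, 0.04, 0.03, -0.02] rows 2.0
[0.2, 0.06, 0.38, 0.05, 0.04, -0.03] rows 2.1
[0.18, 0.08, 0.4, 0.03, 0.03, -0.03] rows 2.1
[0.13, 0.07, 0.36, 0.04, 0.03, -0.02] rows 1.9
end [0.5406 0.1804 0.1324] [128.4 -43.  138.4]
```

Emit:
carry_out --pt "0.01 0 0.01 0 0 0 -1" --pt "0.03 0 0.04 0 0 0 -1" --pt "0.06 0.005 0.08 0.01 0.01 -0.01 -1" --pt "0.09 0.01 0.12 0.01 0.01 -0.01 -1" --pt "0.125 0.01 0.165 0.01 0.01 -0.01 -1" --pt "0.16 0.015 0.21 0.02 0.02 -0.02 -1" --pt "0.195 0.02 0.26 0.02 0.02 -0.02 -1" --pt "0.23 0.02 0.31 0.03 0.03 -0.03 -1"

```text
clock: 9.45
tcp_pos: [0.4945, -0.1493, 0.1372]
eef_rot: [128.2, -43.0, 132.1]
force: [0.8, -0.5, -5.7]
opening: 0.171
gripper_force: 109.0
```

Emit:
carry_out --pt "0.03 0.005 0.04 0 0 0 -1" --pt "0.055 0.01 0.085 0.01 0.01 0 -1" --pt "0.08 0.02 0.125 0.015 0.01 -0.01 -1" --pt "0.11 0.025 0.17 0.02 0.015 -0.01 -1" --pt "0.14 0.03 0.21 0.025 0.02 -0.01 -1" --pt "0.165 0.04 0.255 0.03 0.02 -0.015 -1" --pt "0.19 0.045 0.3 0.035 0.025 -0.02 -1" --pt "0.22 0.05 0.34 0.04 0.03 -0.02 -1"

```text
clock: 10.12
tcp_pos: [0.5018, -0.0686, 0.1421]
eef_rot: [128.3, -43.1, 133.5]
force: [-0.8, -1.0, -4.9]
opening: 0.175
gripper_force: 109.1
```

Emit:
carry_out --pt "0.025 0.01 0.045 0.005 0.005 0 -1" --pt "0.05 0.015 0.095 0.01 0.01 -0.01 -1" --pt "0.075 0.02 0.14 0.02 0.015 -0.01 -1" --pt "0.1 0.03 0.19 0.025 0.02 -0.015 -1" --pt "0.125 0.04 0.235 0.03 0.025 -0.02 -1" --pt "0.15 0.045 0.285 0.04 0.03 -0.02 -1" --pt "0.175 0.05 0.33 0.045 0.035 -0.025 -1" --pt "0.2 0.06 0.38 0.05 0.04 -0.03 -1"

```text
clock: 10.78
tcp_pos: [0.5126, 0.0174, 0.1418]
eef_rot: [128.4, -43.1, 135.4]
force: [-1.2, -0.3, -5.6]
opening: 0.17
gripper_force: 109.2
```

Emit:
carry_out --pt "0.02 0.01 0.05 0.005 0.005 0 -1" --pt "0.045 0.02 0.1 0.01 0.01 -0.01 -1" --pt "0.07 0.03 0.15 0.01 0.01 -0.01 -1" --pt "0.09 0.04 0.2 0.015 0.015 -0.015 -1" --pt "0.11 0.05 0.25 0.02 0.02 -0.02 -1" --pt "0.135 0.06 0.3 0.02 0.02 -0.02 -1" --pt "0.16 0.07 0.35 0.025 0.025 -0.025 -1" --pt "0.18 0.08 0.4 0.03 0.03 -0.03 -1"

```text
clock: 11.45
tcp_pos: [0.5268, 0.1055, 0.1394]
eef_rot: [128.2, -43.0, 137.1]
force: [-0.6, -0.8, -5.5]
opening: 0.176
gripper_force: 109.1
```

```bash
python3 - <<'E'
from kin import *
print(peel_now(),sense()["force"].round(1),sense()["joints"].round(1))
plan([tp(.648,.2046,.060,8.1)],3)
E
```

```text
(array([0.6356, 0.127 , 0.0677]), array([-0.01, -0.08,  6.49])) [-0.6 -0.8 -5.5] [-32.4   7.  -24.   90.   58.2  14.7]
[0.125, 0.064, 0.353, 0.04, 0.033, -0.023] rows 1.8
end [0.5398 0.18   0.1319] [128.2 -43.1 138.7]
```

Emit:
carry_out --pt "0.02 0.01 0.06 0.01 0.005 -0.005 -1" --pt "0.045 0.02 0.12 0.015 0.01 -0.01 -1" --pt "0.065 0.03 0.18 0.02 0.015 -0.01 -1" --pt "0.085 0.045 0.235 0.025 0.02 -0.015 -1" --pt "0.1 0.05 0.285 0.03 0.025 -0.02 -1" --pt "0.115 0.06 0.325 0.035 0.03 -0.02 -1" --pt "0.125 0.065 0.355 0.04 0.035 -0.025 -1" --pt "0.125 0.065 0.355 0.04 0.035 -0.025 -1"

```text
clock: 12.12
tcp_pos: [0.5396, 0.1806, 0.1316]
eef_rot: [128.2, -43.1, 138.8]
force: [-0.5, 0.7, -5.2]
opening: 0.173
gripper_force: 109.0
```

```bash
cat > pan.py <<'E'
from kin import *
def panel(z,save=None):
    m=camera_model("top"); im=camera("top")[:,:,::-1].copy()
    if save: cv2.imwrite(save,cv2.resize(im[120:260,120:330],(630,420),interpolation=cv2.INTER_CUBIC))
    hsv=cv2.cvtColor(im,cv2.COLOR_BGR2HSV); H,S,V=[hsv[:,:,i].astype(int) for i in range(3)]
    for n,k in (("green",(H>40)&(H<95)&(S>60)&(V<150)),("cream",(H>20)&(H<35)&(V>180)&(S<130))):
        zz=np.zeros_like(k); zz[130:235,140:270]=k[130:235,140:270]
        for c in blobs(zz,200): print(n,*rect(m,c,z))
E
python3 - <<'E'
from pan import *
print(peel_now()); panel(.073,"pics/c5.png")
E
```

```text
(array([0.6476, 0.2055, 0.0598]), array([ 0.04, -0.03,  8.24]))
green [622.6 203.8] [ 38.4 168.1] -81.7
cream [682.4 212.2] [ 41.2 171.1] -81.8
```

View pics/c5.png

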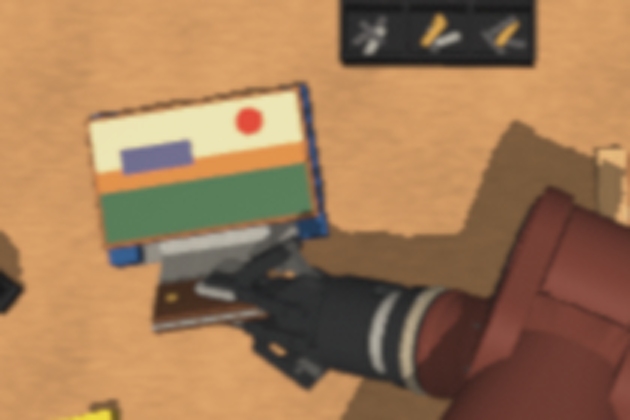

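The panel sits above the blue rack at about (652, 208) mm, yaw 8.2°, against a target of (651, 206) and 7.9°. I shift it a touch and lower it slowly.

```bash
python3 - <<'E'
from kin import *
plan([tp(.6465,.2037,.036,8.0),tp(.6465,.2037,.019,8.0)],3)
E
```

```text
[-0.079, -0.074, 0.05, -0.004, -0.005, 0.004] rows 0.6
[-0.058, -0.049, 0.038, 0.0, 0.0, -0.0] rows 0.4
end [0.5383 0.1793 0.0909] [128.2 -43.1 138.5]
```

Emit:
carry_out --pt "-0.015 -0.015 0.01 0 0 0 -1" --pt "-0.03 -0.03 0.02 0 0 0 -1" --pt "-0.045 -0.045 0.03 0 0 0 -1" --pt "-0.06 -0.06 0.04 0 0 0 -1" --pt "-0.07 -0.067 0.045 0 0 0 -1" --pt "-0.08 -0.075 0.05 0 0 0 -1" --pt "-0.08 -0.075 0.05 0 0 0 -1"

```text
clock: 12.75
tcp_pos: [0.5385, 0.1784, 0.107]
eef_rot: [128.2, -43.1, 138.7]
force: [-0.4, 0.2, -5.8]
opening: 0.171
gripper_force: 109.0
```

Emit:
carry_out --pt "-0.008 -0.007 0.005 0 0 0 -1" --pt "-0.016 -0.014 0.01 0 0 0 -1" --pt "-0.025 -0.02 0.015 0 0 0 -1" --pt "-0.035 -0.03 0.023 0 0 0 -1" --pt "-0.045 -0.04 0.03 0 0 0 -1" --pt "-0.055 -0.05 0.038 0 0 0 -1" --pt "-0.055 -0.05 0.038 0 0 0 -1" --pt "-0.055 -0.05 0.038 0 0 0 -1"

```text
clock: 13.42
tcp_pos: [0.5381, 0.1787, 0.0909]
eef_rot: [128.2, -43.1, 138.7]
force: [-0.5, 0.2, -3.7]
opening: 0.177
gripper_force: 109.2
```

```bash
python3 - <<'E'
from pan import *
print(peel_now(),sense()["force"].round(1),sense()["joints"].round(1)); panel(.046)
def out(yaw,ret,lat=0,z=.019):
    a=np.radians(7.9); return (.6475-ret*np.cos(a)-lat*np.sin(a),.2043-ret*np.sin(a)+lat*np.cos(a),z,yaw)
W=[out(8,.07),out(10,.13),out(8,.13)]
for w in W: print(np.round(w,3),*ik(*tp(*w),q0=sense()["joints"]))
plan([tp(*w) for w in W[:2]],2)
E
```

```text
(array([0.6462, 0.2034, 0.0191]), array([ 0.04, -0.03,  8.13])) [-0.5  0.2 -3.7] [-23.6   6.8 -28.6  74.5  61.3  27.6]
green [622.2 201.3] [ 38.2 168.5] -81.8
cream [682.  209.8] [ 41.3 171.4] -81.8
[0.578 0.195 0.019 8.   ] [-29.5  14.6 -24.9  79.6  58.8  16.9] [ 0.  0. -0.] [ 0. -0. -0.]
[ 0.519  0.186  0.019 10.   ] [-35.4   6.6 -34.8  87.6  54.4   5.1] [-0.  0.  0.] [ 0. -0. -0.]
[0.519 0.186 0.019 8.   ] [-35.6   4.1 -37.3  85.6  55.5   7.6] [ 0.  0. -0.] [ 0. -0.  0.]
[0.17, -0.28, -0.1, -0.0, -0.0, 0.0] rows 1.6
[0.13, -0.25, -0.12, 0.05, 0.04, -0.03] rows 1.5
end [0.4104 0.1577 0.0909] [128.3 -43.1 140.7]
```

The panel rests at (652, 206) mm, yaw 8.2°, and the load is off the peel. I draw the peel out.

Emit:
carry_out --pt "0.025 -0.04 -0.015 0 0 0 -1" --pt "0.05 -0.085 -0.03 0 0 0 -1" --pt "0.075 -0.125 -0.045 0 0 0 -1" --pt "0.1 -0.17 -0.06 0 0 0 -1" --pt "0.125 -0.21 -0.075 0 0 0 -1" --pt "0.15 -0.25 -0.09 0 0 0 -1" --pt "0.17 -0.28 -0.1 0 0 0 -1" --pt "0.17 -0.28 -0.1 0 0 0 -1"

```text
clock: 14.13
tcp_pos: [0.4689, 0.1714, 0.091]
eef_rot: [128.2, -43.1, 138.7]
force: [-0.8, 0.5, -3.2]
opening: 0.165
gripper_force: 109.0
```

```bash
python3 - <<'E'
from pan import *
print(peel_now(),sense()["force"].round(1),sense()["joints"].round(1)); panel(.046)
def out(yaw,ret,lat=0,z=.019):
    a=np.radians(7.9); return (.6475-ret*np.cos(a)-lat*np.sin(a),.2043-ret*np.sin(a)+lat*np.cos(a),z,yaw)
plan([tp(*out(15,.135))],2)
E
```

```text
(array([0.5769, 0.196 , 0.0191]), array([0.05, 0.01, 8.09])) [-0.8  0.5 -3.2] [-28.5  -1.2 -37.7  81.1  59.3  18.6]
green [622.2 201.3] [ 38.2 168.5] -81.8
cream [555.6 190.2] [75.8 82.3] -81.1
cream [682.  209.7] [ 40.8 171. ] -82.0
[0.11, -0.26, -0.16, 0.17, 0.14, -0.11] rows 1.6
end [0.409  0.1484 0.0907] [128.3 -43.1 145.7]
```

Emit:
carry_out --pt "0.015 -0.035 -0.02 0.02 0.02 -0.015 -1" --pt "0.03 -0.075 -0.045 0.05 0.04 -0.03 -1" --pt "0.045 -0.11 -0.07 0.07 0.06 -0.05 -1" --pt "0.065 -0.15 -0.09 0.1 0.08 -0.065 -1" --pt "0.08 -0.185 -0.115 0.12 0.1 -0.08 -1" --pt "0.095 -0.225 -0.14 0.15 0.12 -0.095 -1" --pt "0.11 -0.26 -0.16 0.17 0.14 -0.11 -1" --pt "0.11 -0.26 -0.16 0.17 0.14 -0.11 -1"

```text
clock: 14.85
tcp_pos: [0.4094, 0.148, 0.0906]
eef_rot: [128.3, -43.1, 145.7]
force: [0.6, -0.3, -2.9]
opening: 0.174
gripper_force: 109.1
```

```bash
python3 - <<'E'
from pan import *
print(peel_now(),sense()["force"].round(1),sense()["joints"].round(1)); panel(.046)
print("rest at",(.6,.0))
W=[(.515,.165,.06,15),(.53,.06,.06,8),(.585,.005,.05,0),(.585,.005,.012,0)]
for w in W: print(w,*ik(*tp(*w),q0=sense()["joints"]))
plan([tp(*w) for w in W],3)
E
```

```text
(array([0.5136, 0.1857, 0.0188]), array([-3.000e-02,  1.000e-02,  1.518e+01])) [ 0.6 -0.3 -2.9] [-34.3   2.4 -36.8  93.9  51.7   0. ]
green [622.2 201.3] [ 38.2 168.5] -81.8
cream [532.7 187.1] [72.6 81.4] -75.9
cream [681.9 209.8] [ 41.2 171.4] -81.8
rest at (0.6, 0.0)
(0.515, 0.165, 0.06, 15) [-37.6   2.8 -33.  100.   49.5  -3.6] [0. 0. 0.] [0. 0. 0.]
(0.53, 0.06, 0.06, 8) [-48.8   6.9 -28.9 103.2  46.4  -7.8] [ 0. -0.  0.] [-0.  0.  0.]
(0.585, 0.005, 0.05, 0) [-49.6  15.  -20.9  97.3  51.7  -0.2] [0. 0. 0.] [ 0.  0. -0.]
(0.585, 0.005, 0.012, 0) [-49.6  23.  -16.9  93.3  51.7  -0.2] [-0. -0.  0.] [-0. -0. -0.]
[0.096, 0.099, -0.184, -0.003, -0.001, 0.002] rows 1.1
[-0.224, -0.05, -0.403, -0.167, -0.14, 0.111] rows 2.2
[-0.274, 0.163, -0.096, -0.191, -0.161, 0.126] rows 1.6
[-0.13, -0.109, 0.086, 0.0, 0.0, 0.0] rows 0.9
end [ 0.4746 -0.0041  0.0838] [128.2 -43.1 130.5]
```

Emit:
carry_out --pt "0.05 0.05 -0.09 0 0 0 -1" --pt "0.095 0.1 -0.185 0 0 0 -1" --pt "0.095 0.1 -0.185 0 0 0 -1" --pt "0.095 0.1 -0.185 0 0 0 -1"

```text
clock: 15.23
tcp_pos: [0.4116, 0.1271, 0.1321]
eef_rot: [128.3, -42.9, 145.6]
force: [-0.8, 0.6, -3.3]
opening: 0.176
gripper_force: 109.2
```

Emit:
carry_out --pt "-0.06 -0.01 -0.1 -0.04 -0.035 0.03 -1" --pt "-0.11 -0.025 -0.2 -0.08 -0.07 0.055 -1" --pt "-0.17 -0.04 -0.3 -0.125 -0.105 0.08 -1" --pt "-0.225 -0.05 -0.4 -0.165 -0.14 0.11 -1" --pt "-0.225 -0.05 -0.4 -0.165 -0.14 0.11 -1"

```text
clock: 15.65
tcp_pos: [0.423, 0.0337, 0.1305]
eef_rot: [128.3, -43.0, 138.4]
force: [0.3, 0.7, -2.6]
opening: 0.173
gripper_force: 109.2
```

Emit:
carry_out --pt "-0.09 0.055 -0.03 -0.06 -0.055 0.04 -1" --pt "-0.18 0.11 -0.065 -0.13 -0.11 0.085 -1" --pt "-0.275 0.165 -0.095 -0.19 -0.16 0.125 -1" --pt "-0.275 0.165 -0.095 -0.19 -0.16 0.125 -1" --pt "-0.275 0.165 -0.095 -0.19 -0.16 0.125 -1"

```text
clock: 16.07
tcp_pos: [0.4753, -0.0023, 0.1207]
eef_rot: [128.3, -43.1, 130.8]
force: [-0.1, 0.6, -3.6]
opening: 0.171
gripper_force: 109.1
```

Emit:
carry_out --pt "-0.05 -0.04 0.03 0 0 0 -1" --pt "-0.09 -0.075 0.06 0 0 0 -1" --pt "-0.13 -0.11 0.085 0 0 0 -1" --pt "-0.13 -0.11 0.085 0 0 0 -1" --pt "-0.13 -0.11 0.085 0 0 0 -1"

```text
clock: 16.48
tcp_pos: [0.4746, -0.0025, 0.083]
eef_rot: [128.3, -43.2, 130.8]
force: [-0.1, -0.2, -2.7]
opening: 0.172
gripper_force: 109.1
```

```bash
python3 - <<'E'
from pan import *
print(peel_now(),sense()["force"].round(1),sense()["joints"].round(1)); panel(.046)
x,y=peel_now()[0][:2]
plan([tp(x,y,.001,0),tp(x,y,-.001,0)],3)
E
```

```text
(array([0.5848, 0.0072, 0.011 ]), array([0.04, 0.09, 0.28])) [-0.1 -0.2 -2.7] [-48.6  12.3 -26.8  93.4  52.1   0.8]
green [622.2 201.2] [ 38.2 168.2] -81.8
cream [582.8  25.5] [ 43.1 114.3] -0.6
cream [682.  209.7] [ 41.3 171.6] -81.8
[-0.035, -0.031, 0.026, -0.007, -0.005, 0.003] rows 0.3
[-0.007, -0.006, 0.005, -0.0, -0.0, 0.0] rows 0.1
end [ 0.4748 -0.0024  0.0707] [128.2 -43.1 130.6]
```

Emit:
carry_out --pt "-0.017 -0.015 0.013 0 0 0 -1" --pt "-0.035 -0.031 0.026 0 0 0 -1" --pt "-0.038 -0.034 0.028 0 0 0 -1" --pt "-0.038 -0.034 0.028 0 0 0 -1" --pt "-0.038 -0.034 0.028 0 0 0 -1"

```text
clock: 16.95
tcp_pos: [0.4751, -0.003, 0.072]
eef_rot: [128.3, -43.0, 130.8]
force: [1.2, 0.2, -3.0]
opening: 0.174
gripper_force: 109.1
```

Emit:
carry_out --pt "0 0 0 0 0 0 0.2" --pt "0 0 0 0 0 0 1" --pt "0 0 0 0 0 0 1" --pt "0 0 0 0 0 0 1" --pt "0 0 0 0 0 0 1" --pt "0 0 0 0 0 0 1" --pt "0 0 0 0 0 0 1" --pt "0 0 0 0 0 0 1" --newtons 20

```text
clock: 17.62
tcp_pos: [0.475, -0.0029, 0.0719]
eef_rot: [128.3, -43.0, 130.8]
force: [-0.0, 0.7, -0.4]
opening: 1.002
gripper_force: 0.0
```

Emit:
carry_out --pt "0 0 -0.1 0 0 0 1" --pt "0 0 -0.25 0 0 0 1" --pt "0 0 -0.4 0 0 0 1" --pt "0 0 -0.6 0 0 0 1" --pt "0 0 -0.6 0 0 0 1" --pt "0 0 -0.6 0 0 0 1"

```text
clock: 18.12
tcp_pos: [0.4371, -0.1048, 0.1267]
eef_rot: [128.3, -42.9, 130.6]
force: [0.6, 0.8, 0.1]
opening: 1.0
gripper_force: 0.0
```

```bash
python3 - <<'E'
from pan import *
s=sense();print(s["tcp_pos"].round(3),s["opening"].round(2),s["force"].round(1)); panel(.046)
t=camera("top")[:,:,::-1].copy(); sc=camera("scene")[:,:,::-1]
hsv=cv2.cvtColor(t,cv2.COLOR_BGR2HSV); S,V=hsv[:,:,1],hsv[:,:,2]; k=np.zeros(S.shape,bool); k[165:232,240:300]=((S<60)&(V>105))[165:232,240:300]
for c in blobs(k): print("peel",*rect(camera_model("top"),c,.003))
cv2.imwrite("pics/end.png",np.hstack([cv2.resize(t[100:280,60:480],(420,180)),cv2.resize(sc[100:370,140:420],(280,270))[:180]]) if 0 else cv2.resize(sc[120:345,100:400],(800,600)))
E
```

```text
Traceback (most recent call last):
AttributeError: 'float' object has no attribute 'round'
```

```bash
python3 - <<'E'
from pan import *
panel(.046)
t=camera("top")[:,:,::-1].copy(); sc=camera("scene")[:,:,::-1]
hsv=cv2.cvtColor(t,cv2.COLOR_BGR2HSV); S,V=hsv[:,:,1],hsv[:,:,2]; k=np.zeros(S.shape,bool); k[165:232,240:300]=((S<60)&(V>105))[165:232,240:300]
for c in blobs(k): print("peel",*rect(camera_model("top"),c,.003))
cv2.imwrite("pics/end.png",cv2.resize(sc[120:345,100:400],(800,600)))
E
```

```text
green [622.2 201.2] [ 38.2 168.2] -81.8
cream [581.5  24.3] [ 40.6 111.7] -0.6
cream [682.  209.7] [ 41.3 171.6] -81.9
peel [580.    6.9] [ 88.9 130.9] -0.7
```

View pics/end.png

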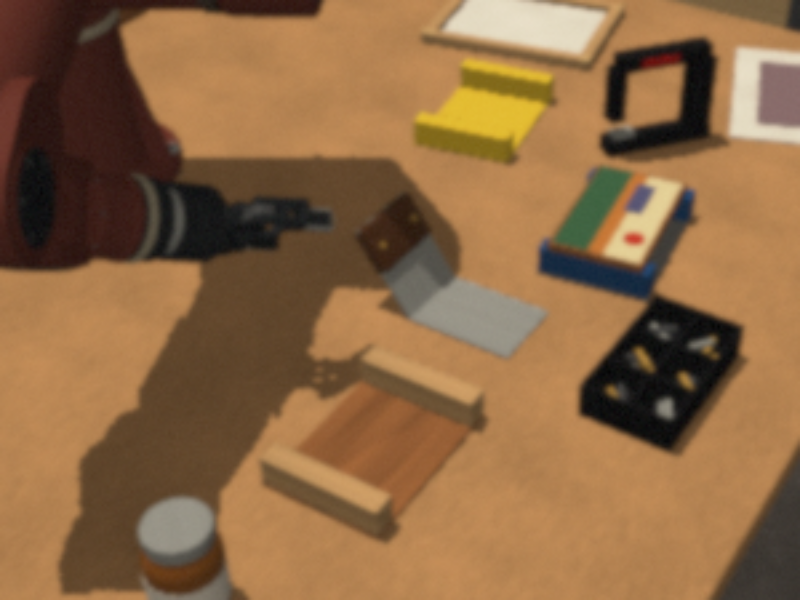

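The panel lies square on both blue rails. The peel is flat on the bench between the racks, the gripper is clear, and the bystanders stand where they were.

```bash
python3 -c "
from rig import *
print(hand_in())"
```

```text
the job is handed in; nothing more can be done
None
```

The job is handed in, with no verdict returned: the panel rests on both blue rails about 1 mm off centre and square to within about 0.5°, and the peel lies flat on the bench clear of both racks.

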